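# Switch the workshop on in order with the radio switch pods

### The job

Switch the workshop machines on in the safe order by pushing the latching buttons of the switch pods with a fingertip: first the blue one (dust extractor), then yellow (air cleaner), then green (band saw), each pressed gently straight down until it stays well in. Do not touch the red pod (stop-all), leave every pod standing where it is without lifting or shoving it, and do not disturb the tape measure, the cup or the wedge.

Things in the scene. Friction and masses are not known exactly. Their poses are not given: they have to be found in the camera images.
- blue_pod: the blue switch pod (dust extractor): loose round grey puck on a rubber foot, 76 mm across, housing 40 mm high, 0.5 to 1 kg, standing on the slab, with one round blue push button on top. Origin: centre of its underside, z up.
- blue_top (a point): centre of the top face of the blue button (41 mm across, flat top 28 mm across); 64 mm above the slab while the button is out, and it goes down with the button.
- blue_button (a joint): how far the blue button is pushed down, in m: 0 out (every start), 0.012 at the end of its latching travel. It slides straight down against a steady drag of about 4 N, with no spring, and stays where it is left; it is on from 0.006. Past 0.012 the whole button sinks up to 10 mm more on an over-travel spring (6 N rising to 14 N) and comes back up when let go, so a soft push to the end does no harm; hard bottoming after that (over 25 N) does.
- yellow_pod: the yellow switch pod (air cleaner): loose round grey puck on a rubber foot, 76 mm across, housing 40 mm high, 0.5 to 1 kg, standing on the slab, with one round yellow push button on top. Origin: centre of its underside, z up.
- yellow_top (a point): centre of the top face of the yellow button (41 mm across, flat top 28 mm across); 64 mm above the slab while the button is out, and it goes down with the button.
- yellow_button (a joint): how far the yellow button is pushed down, in m: 0 out (every start), 0.012 at the end of its latching travel. It slides straight down against a steady drag of about 4 N, with no spring, and stays where it is left; it is on from 0.006. Past 0.012 the whole button sinks up to 10 mm more on an over-travel spring (6 N rising to 14 N) and comes back up when let go, so a soft push to the end does no harm; hard bottoming after that (over 25 N) does.
- green_pod: the green switch pod (band saw): loose round grey puck on a rubber foot, 76 mm across, housing 40 mm high, 0.5 to 1 kg, standing on the slab, with one round green push button on top. Origin: centre of its underside, z up.
- green_top (a point): centre of the top face of the green button (41 mm across, flat top 28 mm across); 64 mm above the slab while the button is out, and it goes down with the button.
- green_button (a joint): how far the green button is pushed down, in m: 0 out (every start), 0.012 at the end of its latching travel. It slides straight down against a steady drag of about 4 N, with no spring, and stays where it is left; it is on from 0.006. Past 0.012 the whole button sinks up to 10 mm more on an over-travel spring (6 N rising to 14 N) and comes back up when let go, so a soft push to the end does no harm; hard bottoming after that (over 25 N) does.
- red_pod: the red switch pod (stop-all): loose round grey puck on a rubber foot, 76 mm across, housing 40 mm high, 0.5 to 1 kg, standing on the slab, with one round red push button on top. Origin: centre of its underside, z up.
- red_top (a point): centre of the top face of the red button (41 mm across, flat top 28 mm across); 64 mm above the slab while the button is out, and it goes down with the button.
- red_button (a joint): how far the red button is pushed down, in m: 0 out (every start), 0.012 at the end of its latching travel. It slides straight down against a steady drag of about 4 N, with no spring, and stays where it is left; it is on from 0.006. Past 0.012 the whole button sinks up to 10 mm more on an over-travel spring (6 N rising to 14 N) and comes back up when let go, so a soft push to the end does no harm; hard bottoming after that (over 25 N) does.
- tape_measure: yellow tape measure standing on the slab, 37 x 77 x 62 mm high, loose bystander. Origin: centre of its underside.
- mix_cup: pale grey-white mixing cup standing on the slab, 72 mm across, 75 mm high, very light, loose bystander. Origin: centre of its underside.
- wedge: dark wooden shim wedge lying on the slab, 28 x 100 x 22 mm high, loose bystander. Origin: centre of its underside.

How it is judged:
On the way, in this order (a step that is already met when the one before it is completed fails the run):
1. blue button (dust extractor) pushed on, yellow and green still out (value of joint blue_button above 0.006 m and value of joint each of yellow_button, green_button below 0.003 m), for 0.1 s.
2. then yellow (air cleaner) on, green still out (value of joint each of blue_button, yellow_button above 0.006 m and value of joint green_button below 0.003 m), for 0.1 s.
3. then green (band saw) on (value of joint each of blue_button, yellow_button, green_button above 0.006 m), for 0.1 s.
At the end, for the whole second after the job is handed in: Blue, yellow and green buttons all pushed in at least 6 mm (in that order, no press over 25 N), red still out (under 3 mm), every pod at rest, upright and within 25 mm of where it stood, tape measure, cup and wedge within 25 mm of their starts and the cup upright (all of step 3 and value of joint red_button below 0.003 m and distance of each of blue_pod, yellow_pod, green_pod, red_pod, tape_measure, mix_cup, wedge from where it was at the start of the episode below 0.025 m and angle between each of blue_pod, yellow_pod, green_pod, red_pod's own z axis and vertical below 0.1 rad and angle between mix_cup's own z axis and vertical below 0.2 rad and linear speed of each of blue_pod, yellow_pod, green_pod, red_pod below 0.02 m/s); the robot touches nothing.
It fails at once if out of order: yellow pushed in before blue is on, or green before yellow is on ((value of joint yellow_button above 0.003 m and value of joint blue_button below 0.006 m) or (value of joint green_button above 0.003 m and value of joint yellow_button below 0.006 m)).
It fails at once if the red pod or its button touched (over 1 N) or the red button pushed (contact force between any of the fingers, the arm and red_pod above 1 N or value of joint red_button above 0.003 m).
It fails at once if a pod pressed harder than 25 N, or touched (over 2 N) by the arm or hand instead of the fingers (contact force between the fingers and blue_pod above 25 N or contact force between the arm and blue_pod above 2 N or contact force between the fingers and yellow_pod above 25 N or contact force between the arm and yellow_pod above 2 N or contact force between the fingers and green_pod above 25 N or contact force between the arm and green_pod above 2 N).
It fails at once if a pod lifted off the slab (over 8 mm), tipped or shoved more than 25 mm (height (world z) of any of blue_pod, yellow_pod, green_pod, red_pod above 0.008 m or not (distance of blue_pod from where it was at the start of the episode below 0.025 m) or not (distance of yellow_pod from where it was at the start of the episode below 0.025 m) or not (distance of green_pod from where it was at the start of the episode below 0.025 m) or not (distance of red_pod from where it was at the start of the episode below 0.025 m) or not (angle between blue_pod's own z axis and vertical below 0.1 rad) or not (angle between yellow_pod's own z axis and vertical below 0.1 rad) or not (angle between green_pod's own z axis and vertical below 0.1 rad) or not (angle between red_pod's own z axis and vertical below 0.1 rad)).
It fails at once if a bystander (tape measure, cup, wedge) moved more than 25 mm or the cup tipped (not (distance of tape_measure from where it was at the start of the episode below 0.025 m) or not (distance of mix_cup from where it was at the start of the episode below 0.025 m) or not (distance of wedge from where it was at the start of the episode below 0.025 m) or not (angle between mix_cup's own z axis and vertical below 0.2 rad)).
It also fails if it takes over 51 s, if anything falls off the work surface, if the arm or the gripper's body presses on something with over 40 N, if the wrist force passes 120 N, or if a joint passes its speed limit or range.

### The arm

A 7-joint arm with a two-finger parallel gripper is mounted at the origin on the work surface; the furniture and walls round the work are solid. World frame = base frame: x ahead of the robot, y to its left, z up, the work surface at z = 0. Lengths are in m, angles in rad, forces in N, time in s.
With the tool pointing down it reaches from about 0.4 to 0.85 m from the base axis. Payload 4.4 kg.
Tool frame: the origin (TCP) lies midway between the tips of the shut fingers; the grasp point (between the pads) lies 19 mm behind it; z points along the fingers, y is the line along which they close (so a half turn about z gives the same grasp; the last joint's range is limited). The gripper opens to 94 mm and grips with 3 to 60 N. Pads are 16 mm wide; open, the fingers measure 119 mm over their backs; the gripper's body (75 mm by 177 mm) begins 78 mm behind the grasp point.
Start: joints at [-1.394, 0.628, 0.038, 1.517, -0.027, 0.996, -0.02], TCP at [0.156, 0.631, 0.205] pointing down, gripper open.
Joint ranges: [-3.06, 3.06], [-0.37, 2.12], [-1.25, 1.32], [0.18, 2.47], [-1.1, 4.24], [0.23, 1.98], [-2.94, 2.94]. Speed limits (rad/s): [2.57, 2.57, 3.14, 3.14, 3.14, 3.14, 3.14].

### API

Orientations are given as [roll, pitch, yaw] about the fixed x, y, z axes, in that order (R = Rz(yaw) Ry(pitch) Rx(roll)).
In Python, from cell import robot, camera, workorder gives the robot as it stands. The module is installed in compiled form; this text tells all that it offers.
- The arm moves only by the tool play_rows, never from a script. Its arguments are lists of equal length, an entry for each row: "gripper": the closure in counts, from 0 (fully open) to 255 (shut); "offset": the shift along the world's x, y, z normalised to -1 to 1, where 1 is 0.03 m, a list of three; "angular": the turn, a rotation vector about the world's x, y, z normalised to -1 to 1, where 1 is 10 degrees, a list of three. A call has 1 to 8 rows; each row shifts and turns the commanded pose from where the row before left it; what a row does not reach is not made up. A row lasts 1/8 s, in which the tool goes at most 62.5 mm and 10.7 degrees, less where a joint would pass 70% of its speed; a pose out of reach is approached as far as the arm can. A call with a number of a shift or a turn outside -1 to 1 is refused whole. A call with a gripper value outside its range is refused whole. The fingers move at their own pace and stop on an object; "newtons" is the grip in N (left out, the last holds). Time passes only in rows, so rows that do not move let the fingers close. It gives the time, the measured TCP pose, the force, the opening and the grip force at its end, in the units of the state.
- robot.state(): the state, without advancing time (a new reading comes with each control period).
- camera(name): name is "side" or "top" or "wrist"; returns a dict with "pixels" (420x560x3 uint8, blue, green, red), "camera_matrix" (3x3 intrinsics, pixels), "eye" and "rotation" of the camera in the world; the wrist camera has in their place "T_tool_cam" (4x4, takes a point from camera to tool coordinates, whose origin is the TCP and whose axes are the flange's). Camera axes: x right, y up, looking along -z (the intrinsics and any distortion apply to the point x, -y, -z); pixel columns grow to the right and rows downward; lengths in m; the calibration is good to about 2 mm. A picture is of the moment at which its call begins: read the wrist's pose just before it. There is no depth.
- workorder.hand_in(): hands the job in; it is judged then, once.
The state is a dict: "time_s": time; "q": joint angles; "dq": joint speeds; "tau": joint torques, N m; "position": TCP position; "ee_rot": TCP orientation; "ft_force": force on the tool from outside, world axes, zero at the start; "wrist_torque": the same for the moment, N m; "grip_width": finger opening in m; "gripper_force": force on a finger pad.
Only numpy, scipy, OpenCV 4.12 (cv2) and the standard library are available. Lean on these libraries where they do the work, as an engineer would, in place of code of your own. Each camera call takes 0.05 s, during which the arm holds its last target. There are 200 camera calls.

## Working session

There is one attempt and no reset: what is moved stays moved. The work goes in short steps, Python scripts to look and compute and a tool call to move; the robot and the scene stay as the last step left them, time stands still between calls to the robot, and variables do not carry over. Pictures are saved under pics/ and viewed, at most 10 in all, crops included, and the job is handed in when it is done.

Besides the shell and the picture viewer there is one more tool, called after "Call:" by a JSON object that holds its "name" and its "arguments", one argument or row to a line. play_rows: Moves the arm, as the interface text tells. Its arguments: {"type":"object","properties":{"gripper":{"type":"array","items":{"type":"number"}},"offset":{"type":"array","items":{"type":"array","items":{"type":"number","minimum":-1,"maximum":1}}},"angular":{"type":"array","items":{"type":"array","items":{"type":"number","minimum":-1,"maximum":1}}},"newtons":{"type":"number"}},"required":["gripper","offset","angular"]}

```bash
mkdir -p pics
python3 - <<'E'
from cell import robot,camera
import cv2,numpy as np
s=robot.state();print(s)
for n in("top","side"):
    c=camera(n);cv2.imwrite(f"pics/{n}.png",c["pixels"]);print(n,c["camera_matrix"],c["eye"],c["rotation"],[k for k in c])
c=camera("wrist");print(c["T_tool_cam"],c["camera_matrix"],list(c))
E
```

```text
{'time_s': 0.0, 'q': array([-1.3938314 ,  0.62932953,  0.03844088,  1.51835984, -0.02698876,
        0.99625693, -0.0200286 ]), 'dq': array([ 0.00043094, -0.00122966,  0.00032634, -0.00128341, -0.00052439,
        0.00094605,  0.00075102]), 'tau': array([ 1.08174267e-03, -5.49705970e+01,  1.14371929e+00, -1.86630303e+01,
       -5.22046373e-02,  2.33456871e-02,  1.46913958e-04]), 'position': array([0.1560698 , 0.63031349, 0.20456745]), 'ee_rot': array([-3.13975727e+00,  3.17954430e-05,  2.89880633e+00]), 'ft_force': array([-0.16203417, -0.08500976, -0.2175997 ]), 'wrist_torque': array([0.02808041, 0.03099046, 0.00296628]), 'gripper_force': 0.0, 'grip_width': 0.09400465309450613}
top [[473.25300019   0.         278.9149527 ]
 [  0.         473.25300019 209.21231829]
 [  0.           0.           1.        ]] [ 0.3837078  -0.10326312  1.10209053] [ 0.08547687  0.01647275 -1.57327214] ['pixels', 'camera_matrix', 'eye', 'rotation']
side [[386.73131268   0.         277.82406186]
 [  0.         386.73131268 204.44915103]
 [  0.           0.           1.        ]] [0.26936199 0.57166282 0.59924874] [ 0.93464453 -0.01887941 -2.7893531 ] ['pixels', 'camera_matrix', 'eye', 'rotation']
[[-5.66680371e-04  9.58143715e-01  2.86287095e-01  8.33501475e-02]
 [ 9.99999707e-01  3.95495781e-04  6.55769719e-04  5.93281500e-04]
 [ 5.15096296e-04  2.86287383e-01 -9.58143658e-01 -1.80175083e-01]
 [ 0.00000000e+00  0.00000000e+00  0.00000000e+00  1.00000000e+00]] [[354.42750281   0.         279.61918563]
 [  0.         354.42750281 207.43612054]
 [  0.           0.           1.        ]] ['pixels', 'camera_matrix', 'T_tool_cam']
```

View pics/top.png

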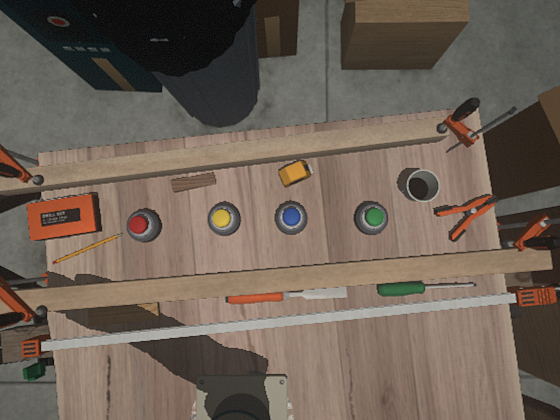

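View pics/side.png

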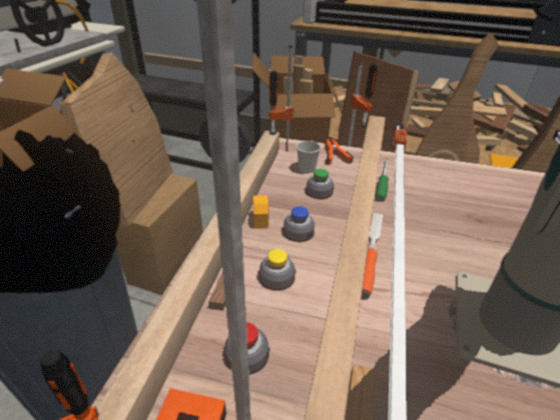

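The top view shows the buttons at red (138,225), yellow (221,217), blue (291,215) and green (376,216). The tape measure is at (294,173), the cup at (420,185) and the wedge at (193,183). Tall clamp bars stand at the corners, and one crosses the side view at about x=215–240.

```bash
cat > h.py <<'E'
import numpy as np
from scipy.spatial.transform import Rotation as R
def ray(c,u,v):
    K=c["camera_matrix"];d=np.array([(u-K[0,2])/K[0,0],-(v-K[1,2])/K[1,1],-1])
    return np.array(c["eye"]),R.from_euler('xyz',c["rotation"]).as_matrix()@d
def plane(c,u,v,z):
    e,d=ray(c,u,v);return e+d*(z-e[2])/d[2]
def project(c,p):
    M=R.from_euler('xyz',c["rotation"]).as_matrix();q=M.T@(np.array(p)-np.array(c["eye"]))
    K=c["camera_matrix"];return K[0,2]+K[0,0]*q[0]/-q[2],K[1,2]-K[1,1]*q[1]/-q[2]
E
python3 - <<'E'
from h import *
from cell import camera
import cv2
np.set_printoptions(precision=3,suppress=True)
t=camera("top");s=camera("side")
def blobs(img,x0,y0,x1,y1):
    hsv=cv2.cvtColor(img,cv2.COLOR_BGR2HSV)
    for n,lo,hi in(("red",0,8),("yellow",22,32),("green",55,85),("blue",105,125)):
        m=cv2.inRange(hsv,(lo,150,50),(hi,255,255));k=np.zeros_like(m);k[y0:y1,x0:x1]=m[y0:y1,x0:x1]
        N,l,st,ce=cv2.connectedComponentsWithStats(k)
        yield n,[(st[i,4],ce[i]) for i in range(1,N) if st[i,4]>60]
for n,b in blobs(t["pixels"],120,150,400,245):
    for a,c in b: print("top",n,a,c,plane(t,*c,.062))
for n,b in blobs(s["pixels"],240,120,345,370):
    for a,c in b: print("side",n,a,c,plane(s,*c,.060))
for n,u,v,z in(("tape",294,173,.06),("cup",423,180,.075),("wedge",193,183,.02),("clampL far",38,180,.05),("clampL near",40,310,.05),("clampR far",445,128,.05),("clampR far tip",515,108,.3),("rail near top edge",280,273,.04),("rail near bot edge",280,300,.04),("rail far bot",280,165,.04),("clampR near",520,245,.05)):
    print(n,plane(t,u,v,z))
# pole: side rays
for u,v in((215,10),(228,200),(240,400)):
    e,d=ray(s,u,v);print("pole ray",[ (e+d*k)[:3] for k in(.1,.2,.3,.4)])
E
```

```text
top red 243 [137.7   224.222] [0.441 0.226 0.062]
top yellow 238 [221.118 217.693] [0.455 0.041 0.062]
top blue 69 [291.565 215.913] [ 0.458 -0.114  0.062]
side red 71 [335.746 146.239] [ 0.452 -0.453  0.06 ]
side red 173 [251.393 333.491] [0.43  0.228 0.06 ]
side yellow 247 [277.223 257.17 ] [0.452 0.048 0.06 ]
side blue 99 [299.657 211.384] [ 0.456 -0.111  0.06 ]
tape [ 0.554 -0.12   0.06 ]
cup [ 0.534 -0.401  0.075]
wedge [0.538 0.113 0.02 ]
clampL far [0.542 0.459 0.05 ]
clampL near [0.252 0.442 0.05 ]
clampR far [ 0.656 -0.461  0.05 ]
clampR far tip [ 0.625 -0.496  0.3  ]
rail near top edge [ 0.332 -0.088  0.04 ]
rail near bot edge [ 0.273 -0.088  0.04 ]
rail far bot [ 0.576 -0.089  0.04 ]
clampR near [ 0.393 -0.616  0.05 ]
pole ray [array([0.322, 0.474, 0.58 ]), array([0.375, 0.376, 0.561]), array([0.428, 0.277, 0.541]), array([0.481, 0.179, 0.522])]
pole ray [array([0.308, 0.5  , 0.541]), array([0.347, 0.428, 0.482]), array([0.386, 0.355, 0.423]), array([0.426, 0.283, 0.364])]
pole ray [array([0.294, 0.527, 0.499]), array([0.319, 0.482, 0.399]), array([0.344, 0.438, 0.298]), array([0.369, 0.393, 0.198])]
```

Run:
```python
from cell import camera
import cv2,numpy as np
t=camera("top")["pixels"];s=camera("side")["pixels"];w=camera("wrist")["pixels"]
a=cv2.resize(t[120:420,0:200],(400,600),interpolation=2);b=cv2.resize(s[0:420,120:400],(400,600),interpolation=2)
cv2.imwrite("pics/mix.png",np.hstack([a,b]));cv2.imwrite("pics/w0.png",w)
```

```text
(no output)
```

View pics/mix.png

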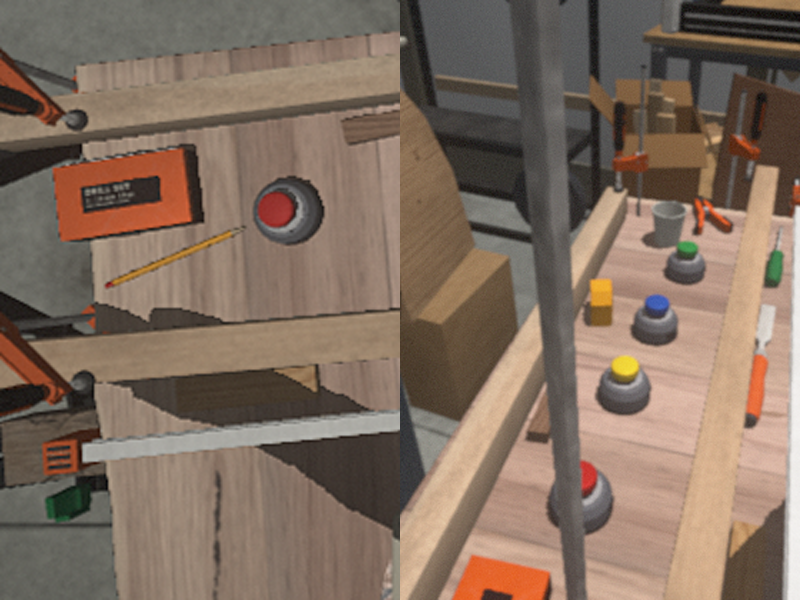

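View pics/w0.png

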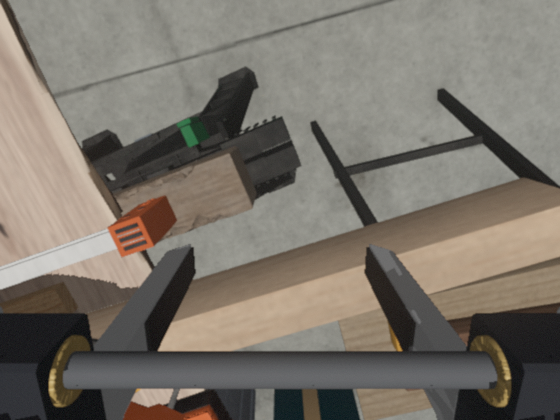

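The wrist camera looks over the table's left edge, with the fingers and bench clamps in view. The near-left clamp bar starts at top-view pixel (45,279), so it is probably the pole in the side view. I'll triangulate the bar heights.

Run:
```python
from h import *
from cell import camera
np.set_printoptions(precision=3,suppress=True)
t=camera("top");s=camera("side")
def tri(a,b):
    e1,d1=ray(t,*a);e2,d2=ray(s,*b);A=np.c_[d1,-d2];k=np.linalg.lstsq(A,e2-e1,rcond=None)[0]
    return e1+k[0]*d1,np.linalg.norm(e1+k[0]*d1-e2-k[1]*d2)
print("tip",tri((515,108),(289,47)))
for z in(0,.05):print(plane(t,45,279,z),plane(t,38,163,z),plane(t,443,155,z))
b=plane(t,45,279,0)
for z in(0,.2,.3,.4,.5,.55): print(z,project(s,(b[0],b[1],z)),project(t,(b[0],b[1],z)))
# green
import cv2
for c,box,z in((t,(355,195,400,240),.062),(s,(305,160,340,185),.06)):
    x0,y0,x1,y1=box;h=cv2.cvtColor(c["pixels"],cv2.COLOR_BGR2HSV)
    for hu in((45,90,80),(100,130,120)):
        pass
    m=cv2.inRange(h,(45,100,30),(90,255,255));k=m*0;k[y0:y1,x0:x1]=m[y0:y1,x0:x1];M=cv2.moments(k,True)
    u,v=M['m10']/M['m00'],M['m01']/M['m00'];print("green",M['m00'],u,v,plane(c,u,v,z))
m=cv2.inRange(cv2.cvtColor(t["pixels"],cv2.COLOR_BGR2HSV),(100,120,30),(130,255,255));k=m*0;k[200:235,275:310]=m[200:235,275:310];M=cv2.moments(k,True);u,v=M['m10']/M['m00'],M['m01']/M['m00'];print("blue",M['m00'],u,v,plane(t,u,v,.062))
print(robot.state()["time_s"]) if 0 else None
```

```text
tip (array([ 0.621, -0.489,  0.315]), np.float64(0.00022464003220390455))
[0.317 0.46  0.   ] [0.591 0.487 0.   ] [ 0.604 -0.471  0.   ]
[0.32  0.434 0.05 ] [0.581 0.46  0.05 ] [ 0.594 -0.454  0.05 ]
0 (np.float64(262.81022726493876), np.float64(553.3556501671269)) (np.float64(44.99999999999994), np.float64(279.0))
0.2 (np.float64(261.84482955368156), np.float64(491.41204214711786)) (np.float64(-8.390794406012276), np.float64(285.45722725749687))
0.3 (np.float64(261.05010080770063), np.float64(440.4192074332586)) (np.float64(-45.028001812050604), np.float64(289.8882303345778))
0.4 (np.float64(259.8188147212211), np.float64(361.4151847263297)) (np.float64(-92.05065007875561), np.float64(295.5752767530754))
0.5 (np.float64(257.65505069443725), np.float64(222.57981236113946)) (np.float64(-154.60387237146114), np.float64(303.1406328510029))
0.55 (np.float64(255.8151556073148), np.float64(104.52510936600426)) (np.float64(-194.32526222247964), np.float64(307.9446453049321))
green 235.0 374.25957446808513 216.57872340425533 [ 0.456 -0.296  0.062]
green 86.0 320.9186046511628 173.1860465116279 [ 0.454 -0.29   0.06 ]
blue 234.0 291.0 216.31196581196582 [ 0.457 -0.113  0.062]
```

The pole in the side view lies between the start pose and the pods, so I'll retract close to the base, swing around inside it and keep high.

Call:
{"name": "play_rows", "arguments": {
  "gripper": [255, 255, 255, 255, 255, 255, 255, 255],
  "newtons": 10,
  "offset": [
    [0, 0, 1],
    [0, 0, 1],
    [0, 0, 1],
    [0, -1, 0.2],
    [0, -1, 0],
    [0, -1, 0],
    [0, -1, 0],
    [0, -1, 0]
  ],
  "angular": [
    [0, 0, 0],
    [0, 0, 0],
    [0, 0, 0],
    [0, 0, 0],
    [0, 0, 0],
    [0, 0, 0],
    [0, 0, 0],
    [0, 0, 0]
  ]
}}

```text
time_s: 1.5
position: [0.1562, 0.4799, 0.3016]
ee_rot: [3.141, 0.0, 2.899]
ft_force: [-0.7, 0.6, -0.5]
grip_width: 0.0173
gripper_force: 0.0
```

Call:
{"name": "play_rows", "arguments": {
  "gripper": [255, 255, 255, 255, 255, 255, 255, 255],
  "offset": [
    [0, -1, 0],
    [0, -1, 0],
    [0.2, -0.9, 0],
    [0.8, -0.5, 0],
    [0.8, -0.5, 0],
    [0.8, -0.6, 0],
    [0.8, -0.8, 0],
    [0.8, -0.8, 0]
  ],
  "angular": [
    [0, 0, 0],
    [0, 0, 0],
    [0, 0, 0],
    [0, 0, 0],
    [0, 0, 0],
    [0, 0, 0],
    [0, 0, 0],
    [0, 0, 0]
  ]
}}

```text
time_s: 2.5
position: [0.283, 0.2973, 0.3017]
ee_rot: [3.141, 0.0, 2.899]
ft_force: [0.7, -0.2, -0.6]
grip_width: 0.0006
gripper_force: 0.0
```

Call:
{"name": "play_rows", "arguments": {
  "gripper": [255, 255, 255, 255, 255, 255, 255, 255],
  "offset": [
    [0.8, -1, 0],
    [0.8, -1, 0],
    [0.7, -1, 0],
    [0.7, -1, 0],
    [0.6, -1, 0],
    [0.5, -1, 0],
    [0.3, -1, 0],
    [0.2, -1, 0]
  ],
  "angular": [
    [0, 0, 0],
    [0, 0, 0],
    [0, 0, 0],
    [0, 0, 0],
    [0, 0, 0],
    [0, 0, 0],
    [0, 0, 0],
    [0, 0, 0]
  ]
}}

```text
time_s: 3.5
position: [0.4207, 0.0569, 0.3017]
ee_rot: [3.141, 0.001, 2.899]
ft_force: [0.6, 0.1, 0.8]
grip_width: 0.0007
gripper_force: 0.0
```

Call:
{"name": "play_rows", "arguments": {
  "gripper": [255, 255, 255, 255, 255, 255, 255, 255],
  "offset": [
    [0.2, -0.95, 0],
    [0.2, -0.95, 0],
    [0.2, -0.95, 0],
    [0.2, -0.95, 0],
    [0.2, -0.95, -0.7],
    [0.2, -0.9, -1],
    [0, 0, -1],
    [0, 0, -1]
  ],
  "angular": [
    [0, 0, 0],
    [0, 0, 0],
    [0, 0, 0],
    [0, 0, 0],
    [0, 0, 0],
    [0, 0, 0],
    [0, 0, 0],
    [0, 0, 0]
  ]
}}

```text
time_s: 4.5
position: [0.4564, -0.112, 0.1898]
ee_rot: [3.142, 0.001, 2.898]
ft_force: [-0.5, -0.1, 0.6]
grip_width: 0.0006
gripper_force: 0.0
```

```bash
cat > w.py <<'E'
from h import *
from cell import camera,robot
import cv2,sys
np.set_printoptions(precision=4,suppress=True)
st=robot.state();c=camera("wrist");p=np.array(st["position"]);T=c["T_tool_cam"]
Rt=R.from_euler('xyz',st["ee_rot"]).as_matrix();print(p,st["ft_force"],st["time_s"])
K=c["camera_matrix"]
cv2.imwrite(f"pics/{sys.argv[1]}.png",c["pixels"])
h=cv2.cvtColor(c["pixels"],cv2.COLOR_BGR2HSV)
for n,lo,hi in(("yellow",20,34),("green",45,90),("blue",100,130),("red",0,8)):
    m=cv2.inRange(h,(lo,120,30),(hi,255,255));N,l,s,ce=cv2.connectedComponentsWithStats(m)
    for i in range(1,N):
        if s[i,4]>400:
            u,v=ce[i];d=Rt@T[:3,:3]@np.array([(u-K[0,2])/K[0,0],-(v-K[1,2])/K[1,1],-1]);e=p+Rt@T[:3,3]
            print(n,s[i],ce[i],e+d*(.06-e[2])/d[2])
E
python3 w.py w1
```

```text
[ 0.4564 -0.112   0.1898] [-0.5263 -0.1001  0.6061] 4.5
yellow [ 424  132   51   47 1817] [449.2455 154.6153] [0.4546 0.0416 0.06  ]
green [  0  61  31  23 450] [12.7778 70.4156] [ 0.2992 -0.2974  0.06  ]
green [  69  223   43   40 1261] [ 89.8017 243.2807] [ 0.4566 -0.2958  0.06  ]
blue [ 259  178   43   43 1440] [279.4535 198.8451] [ 0.4577 -0.112   0.06  ]
```

View pics/w1.png

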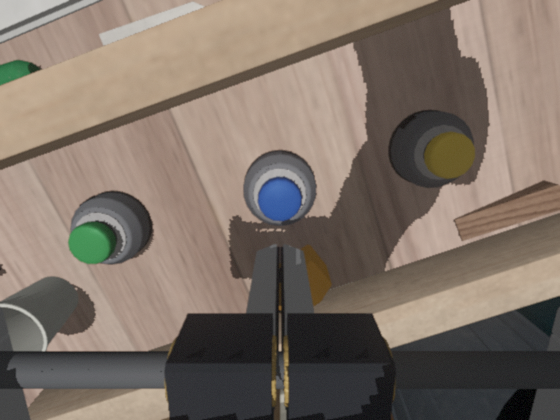

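The wrist view shows the blue button at (279,199) directly ahead of the closed fingertips, with yellow at (449,155) and green at (90,243). These positions agree with the top-camera estimates within about 1 mm, so I'm descending on blue.

Call:
{"name": "play_rows", "arguments": {
  "gripper": [255, 255, 255, 255, 255, 255],
  "offset": [
    [0, 0, -1],
    [0, 0, -1],
    [0, 0, -1],
    [0, 0, -0.6],
    [0, 0, -0.3],
    [0, 0, 0]
  ],
  "angular": [
    [0, 0, 0],
    [0, 0, 0],
    [0, 0, 0],
    [0, 0, 0],
    [0, 0, 0],
    [0, 0, 0]
  ]
}}

```text
time_s: 5.3
position: [0.4564, -0.1115, 0.0736]
ee_rot: [3.141, -0.0, 2.899]
ft_force: [-0.6, -0.5, 0.2]
grip_width: 0.0004
gripper_force: 0.0
```

Call:
{"name": "play_rows", "arguments": {
  "gripper": [255, 255, 255, 255, 255, 255, 255, 255],
  "offset": [
    [0, 0, -0.1],
    [0, 0, -0.1],
    [0, 0, -0.1],
    [0, 0, -0.1],
    [0, 0, -0.1],
    [0, 0, 0],
    [0, 0, 0],
    [0, 0, 0]
  ],
  "angular": [
    [0, 0, 0],
    [0, 0, 0],
    [0, 0, 0],
    [0, 0, 0],
    [0, 0, 0],
    [0, 0, 0],
    [0, 0, 0],
    [0, 0, 0]
  ]
}}

```text
time_s: 6.3
position: [0.4561, -0.1116, 0.0584]
ee_rot: [-3.141, -0.0, 2.899]
ft_force: [0.5, -0.6, -0.4]
grip_width: 0.0007
gripper_force: 0.0
```

Call:
{"name": "play_rows", "arguments": {
  "gripper": [255, 255, 255],
  "offset": [
    [0, 0, -0.1],
    [0, 0, -0.1],
    [0, 0, 0]
  ],
  "angular": [
    [0, 0, 0],
    [0, 0, 0],
    [0, 0, 0]
  ]
}}

```text
time_s: 6.68
position: [0.4562, -0.1115, 0.0523]
ee_rot: [3.142, -0.0, 2.899]
ft_force: [-0.3, -0.1, 0.4]
grip_width: -0.0001
gripper_force: 0.5
```

```bash
python3 w.py w2; python3 -c "
import cv2
i=cv2.imread('pics/w2.png');cv2.imwrite('pics/w2c.png',cv2.resize(i[100:320,180:400],(600,600),interpolation=2))"
```

```text
[ 0.4562 -0.1115  0.0523] [-0.3417 -0.116   0.3952] 6.675
yellow [ 523  157   37   75 2065] [544.2969 194.954 ] [0.4511 0.0272 0.06  ]
blue [ 244  223   70   53 1556] [277.0803 242.0604] [ 0.4435 -0.1093  0.06  ]
```

View pics/w2c.png

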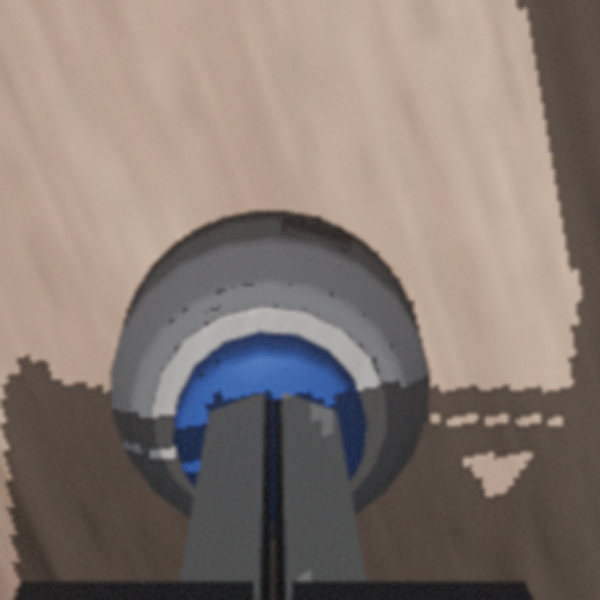

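The crop shows the fingertips centred on the blue button, but the force is near zero, which could be because the drag relaxes at rest. I'll creep further down until the over-travel spring shows in the force.

Call:
{"name": "play_rows", "arguments": {
  "gripper": [255, 255, 255],
  "offset": [
    [0, 0, -0.1],
    [0, 0, 0],
    [0, 0, 0]
  ],
  "angular": [
    [0, 0, 0],
    [0, 0, 0],
    [0, 0, 0]
  ]
}}

```text
time_s: 7.1
position: [0.4563, -0.1116, 0.0497]
ee_rot: [3.141, 0.0, 2.899]
ft_force: [-0.7, 1.4, 7.0]
grip_width: 0.0
gripper_force: 3.8
```

The 7 N reading means the spring is engaged, so blue is fully in. Next I lift off and go to yellow.

Call:
{"name": "play_rows", "arguments": {
  "gripper": [255, 255, 255, 255, 255, 255, 255, 255],
  "offset": [
    [0, 0, 0.5],
    [0, 0, 1],
    [0, 0, 0.5],
    [0, 1, 0],
    [0, 1, 0],
    [0, 1, 0],
    [0, 1, 0],
    [0, 1, 0]
  ],
  "angular": [
    [0, 0, 0],
    [0, 0, 0],
    [0, 0, 0],
    [0, 0, 0],
    [0, 0, 0],
    [0, 0, 0],
    [0, 0, 0],
    [0, 0, 0]
  ]
}}

```text
time_s: 8.1
position: [0.4562, 0.0395, 0.1092]
ee_rot: [-3.141, 0.0, 2.899]
ft_force: [-0.2, -0.2, -0.7]
grip_width: 0.0005
gripper_force: 0.0
```

Call:
{"name": "play_rows", "arguments": {
  "gripper": [255, 255, 255, 255, 255],
  "offset": [
    [0, 0.1, 0],
    [0, 0, 0],
    [0, 0, -0.7],
    [0, 0, -0.5],
    [0, 0, 0]
  ],
  "angular": [
    [0, 0, 0],
    [0, 0, 0],
    [0, 0, 0],
    [0, 0, 0],
    [0, 0, 0]
  ]
}}

```text
time_s: 8.72
position: [0.4556, 0.0398, 0.0728]
ee_rot: [-3.14, -0.002, 2.896]
ft_force: [-0.2, -0.4, 0.4]
grip_width: 0.0003
gripper_force: 0.0
```

```bash
python3 w.py w3; python3 -c "
import cv2
i=cv2.imread('pics/w3.png');cv2.imwrite('pics/w3c.png',cv2.resize(i[100:350],(800,357),interpolation=2))"
```

```text
[0.4556 0.0398 0.0728] [-0.1696 -0.3755  0.4027] 8.725
yellow [ 250  212   69   67 2146] [286.5112 235.9175] [0.4485 0.0461 0.06  ]
yellow [  74  390   76   30 1088] [115.0616 407.1425] [ 0.5415 -0.0973  0.06  ]
blue [  23  267   68   59 3029] [ 56.279  295.5395] [ 0.4522 -0.1005  0.06  ]
```

View pics/w3c.png

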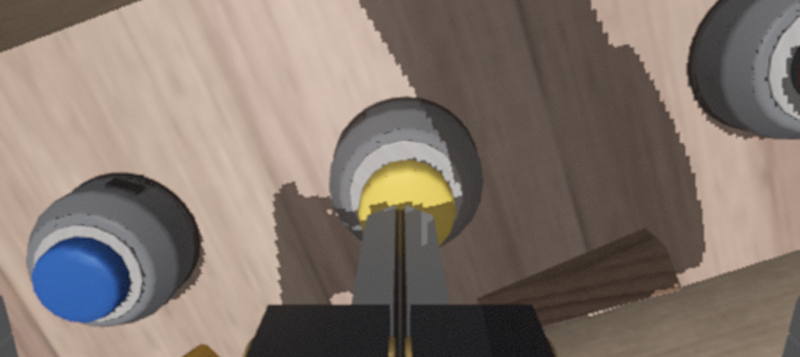

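The yellow button sits at crop (408,200), about 2 mm to the right of the fingertips. Blue now projects at about z = 0.047, so it is down. I'm nudging +y and pressing yellow.

Call:
{"name": "play_rows", "arguments": {
  "gripper": [255, 255, 255, 255, 255, 255, 255, 255],
  "offset": [
    [0, 0.05, -0.1],
    [0, 0, -0.1],
    [0, 0, -0.1],
    [0, 0, -0.1],
    [0, 0, -0.1],
    [0, 0, -0.1],
    [0, 0, -0.1],
    [0, 0, -0.07]
  ],
  "angular": [
    [0, 0, 0],
    [0, 0, 0],
    [0, 0, 0],
    [0, 0, 0],
    [0, 0, 0],
    [0, 0, 0],
    [0, 0, 0],
    [0, 0, 0]
  ]
}}

```text
time_s: 9.78
position: [0.4565, 0.043, 0.0504]
ee_rot: [3.141, 0.0, 2.899]
ft_force: [-1.2, -0.0, 7.5]
grip_width: 0.0005
gripper_force: 3.6
```

Call:
{"name": "play_rows", "arguments": {
  "gripper": [255, 255],
  "offset": [
    [0, 0, 0],
    [0, 0, 0]
  ],
  "angular": [
    [0, 0, 0],
    [0, 0, 0]
  ]
}}

```text
time_s: 10.02
position: [0.4565, 0.043, 0.0505]
ee_rot: [3.141, 0.0, 2.899]
ft_force: [-1.3, -0.2, 7.0]
grip_width: 0.0006
gripper_force: 3.5
```

Yellow is fully in at 7 N. Next is green.

Call:
{"name": "play_rows", "arguments": {
  "gripper": [255, 255, 255, 255, 255, 255, 255, 255],
  "offset": [
    [0, 0, 0.5],
    [0, 0, 1],
    [0, 0, 0.5],
    [0, -1, 0],
    [0, -1, 0],
    [0, -1, 0],
    [0, -1, 0],
    [0, -1, 0]
  ],
  "angular": [
    [0, 0, 0],
    [0, 0, 0],
    [0, 0, 0],
    [0, 0, 0],
    [0, 0, 0],
    [0, 0, 0],
    [0, 0, 0],
    [0, 0, 0]
  ]
}}

```text
time_s: 11.02
position: [0.4558, -0.108, 0.1099]
ee_rot: [-3.141, -0.001, 2.899]
ft_force: [0.1, -0.5, -0.3]
grip_width: 0.0005
gripper_force: 0.0
```

Call:
{"name": "play_rows", "arguments": {
  "gripper": [255, 255, 255, 255, 255, 255, 255, 255],
  "offset": [
    [0, -1, 0],
    [0, -1, 0],
    [0, -1, 0],
    [0, -1, 0],
    [0, -1, 0],
    [0, -1, 0],
    [0, -0.3, 0],
    [0, 0, 0]
  ],
  "angular": [
    [0, 0, 0],
    [0, 0, 0],
    [0, 0, 0],
    [0, 0, 0],
    [0, 0, 0],
    [0, 0, 0],
    [0, 0, 0],
    [0, 0, 0]
  ]
}}

```text
time_s: 12.02
position: [0.4559, -0.2956, 0.1099]
ee_rot: [3.141, -0.001, 2.898]
ft_force: [-0.4, 0.6, -1.2]
grip_width: 0.0004
gripper_force: 0.0
```

Call:
{"name": "play_rows", "arguments": {
  "gripper": [255, 255, 255],
  "offset": [
    [0, 0, -0.7],
    [0, 0, -0.5],
    [0, 0, 0]
  ],
  "angular": [
    [0, 0, 0],
    [0, 0, 0],
    [0, 0, 0]
  ]
}}

```text
time_s: 12.4
position: [0.4556, -0.2944, 0.0732]
ee_rot: [3.14, -0.003, 2.9]
ft_force: [-0.6, -0.1, 0.4]
grip_width: 0.0004
gripper_force: 0.0
```

```bash
python3 w.py w4; python3 -c "
import cv2
i=cv2.imread('pics/w4.png');cv2.imwrite('pics/w4c.png',cv2.resize(i[100:350],(800,357),interpolation=2))"
```

```text
[ 0.4556 -0.2944  0.0732] [-0.6047 -0.0793  0.4391] 12.4
green [ 23   0  69  27 749] [49.4913 10.3138] [ 0.3063 -0.3729  0.06  ]
green [ 244  220   65   37 1149] [273.564  236.0957] [ 0.447  -0.2954  0.06  ]
blue [537 147  23  60 980] [550.1551 178.1133] [ 0.4505 -0.1375  0.06  ]
```

View pics/w4c.png

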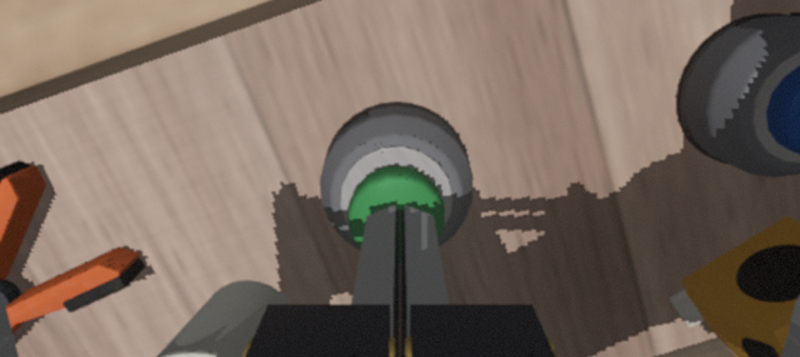

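The green button sits at crop (397,200), under the fingertips. Pressing green now.

Call:
{"name": "play_rows", "arguments": {
  "gripper": [255, 255, 255, 255, 255, 255, 255, 255],
  "offset": [
    [0, -0.03, -0.1],
    [0, 0, -0.1],
    [0, 0, -0.1],
    [0, 0, -0.1],
    [0, 0, -0.1],
    [0, 0, -0.1],
    [0, 0, -0.1],
    [0, 0, -0.07]
  ],
  "angular": [
    [0, 0, 0],
    [0, 0, 0],
    [0, 0, 0],
    [0, 0, 0],
    [0, 0, 0],
    [0, 0, 0],
    [0, 0, 0],
    [0, 0, 0]
  ]
}}

```text
time_s: 13.45
position: [0.4564, -0.297, 0.0512]
ee_rot: [-3.142, 0.0, 2.899]
ft_force: [-0.8, 0.2, 6.2]
grip_width: 0.0004
gripper_force: 3.2
```

Call:
{"name": "play_rows", "arguments": {
  "gripper": [255, 255],
  "offset": [
    [0, 0, 0],
    [0, 0, 0]
  ],
  "angular": [
    [0, 0, 0],
    [0, 0, 0]
  ]
}}

```text
time_s: 13.7
position: [0.4563, -0.2971, 0.0515]
ee_rot: [3.142, 0.0, 2.899]
ft_force: [-0.7, 0.4, 6.0]
grip_width: 0.0005
gripper_force: 3.1
```

Call:
{"name": "play_rows", "arguments": {
  "gripper": [255, 255, 255, 255, 255, 255, 255],
  "offset": [
    [0, 0, 0.5],
    [0, 0, 1],
    [0, 0, 1],
    [0, 0, 1],
    [0, 0, 1],
    [0, 0, 0],
    [0, 0, 0]
  ],
  "angular": [
    [0, 0, 0],
    [0, 0, 0],
    [0, 0, 0],
    [0, 0, 0],
    [0, 0, 0],
    [0, 0, 0],
    [0, 0, 0]
  ]
}}

```text
time_s: 14.58
position: [0.4558, -0.2964, 0.1858]
ee_rot: [3.141, -0.001, 2.899]
ft_force: [-0.2, -0.4, -0.0]
grip_width: 0.001
gripper_force: 0.0
```

```bash
python3 w.py w5; python3 -c "
from cell import camera;import cv2
i=camera('side')['pixels'];cv2.imwrite('pics/s2.png',cv2.resize(i[120:390,220:400],(400,600),interpolation=2))"
```

```text
[ 0.4558 -0.2964  0.1858] [-0.2499 -0.3935 -0.0237] 14.575
green [130  16  63  35 696] [160.7716  33.6753] [ 0.3028 -0.3542  0.06  ]
green [ 260  177   41   40 1013] [280.8105 199.2024] [ 0.4565 -0.295   0.06  ]
blue [ 455  128   49   44 1660] [478.638 149.562] [ 0.4545 -0.1194  0.06  ]
```

View pics/s2.png

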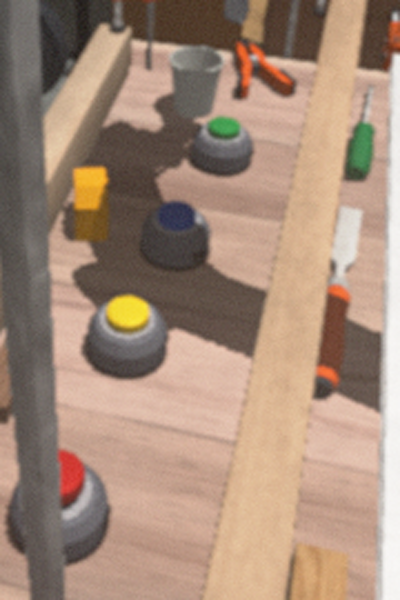

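Blue, yellow and green sit visibly lower at crop (178,217), (128,312) and (223,128). Red is still out at (68,478), and the tape measure and cup look undisturbed.

```bash
python3 -c "
from cell import workorder
print(workorder.hand_in())"
```

```text
the job is handed in; nothing more can be done
None
```

I pressed the blue, yellow and green buttons in that order, each to the end of its travel at about 6–7 N. I then lifted the arm clear and handed the job in after about 15 s; the hand-in gave no verdict. Red was never touched, and the last picture shows the pods, tape measure and cup in place (the wedge was mostly hidden).

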